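Set out the solvent tray for a chromatography run

TASK

Set out the three-recess tray: the tall amber bottle in the middle recess, the white jar with the black lid beside it in the end recess nearer the vial rack, and the empty steel beaker in the other end recess, each standing flat in its recess; then set the flat aluminium tin on top of the jar, in the middle of its lid. Keep all four upright and set them down without dropping them, and leave the small amber bottle, the tip box and the tape roll where they stand.

Things in the scene. Friction and masses are not known exactly. Their poses are not given: they have to be found in the camera images.
- bottle: The tall amber glass bottle with a paper label and a black cap, the taller of the two amber bottles: 100 mm high, straight body 50 mm in diameter up to 68 mm, then a shoulder and a 34 mm cap, about 0.22 kg. It starts in the row of seven loose things on the bench, nearer the robot than the tray. Origin: centre of its underside, z up; round, any yaw. 
- jar: A squat white plastic jar with a flat black lid: 62 mm in diameter (body and lid alike), 55 mm high to the flat lid top, about 0.2 kg. It starts in the row of seven loose things on the bench, nearer the robot than the tray. Origin: centre of its underside, z up; round, any yaw. 
- beaker: An empty straight-sided stainless steel beaker, open at the top: 58 mm outside diameter, 75 mm high, wall 3 mm, about 0.16 kg. It starts in the row of seven loose things on the bench, nearer the robot than the tray. Origin: centre of its underside, z up; round, any yaw. 
- tin: A flat round closed aluminium tin (filter tin) with a dark seam: 50 mm in diameter, 24 mm high, about 0.07 kg. It starts in the row of seven loose things on the bench, nearer the robot than the tray. Origin: centre of its underside, z up; round, any yaw. 
- tray: Fixed flat white tray with black recess floors on the far side of the bench, 96 (its x) by 320 (its y) by 10 mm high, with three equal round recesses 80 mm in diameter, 5 mm deep (floor 5 mm above the bench) in a row along its y: the middle one at the origin, the end ones at y = +105 and -105 mm. Origin: centre of its underside. The row runs across the bench, turned up to 0.15 rad.
- rack: The vial rack: a fixed white plastic block 100 x 100 mm, 48 mm high over its many small black vial caps. It stands to the left or to the right of the tray, off one end of it, so it tells which end recess is which. Origin: centre of its underside.
- small_bottle: Bystander: small amber glass bottle, 38 mm in diameter, 65 mm high, black cap. Not to be moved. It starts in the row of seven loose things on the bench, nearer the robot than the tray. Origin: centre of its underside, z up; round, any yaw. 
- tip_box: Bystander: pipette tip box with blue base and clear lid, 52 x 62 mm, 48 mm high. Not to be moved. It starts in the same row as the others. Origin: centre of its underside.
- tape: Bystander: white roll of sealing tape lying flat, a ring 58 mm outside, 36 mm inside, 18 mm high. Not to be moved. It starts in the row of seven loose things on the bench, nearer the robot than the tray. Origin: centre of its underside, z up; round, any yaw. Neighbours in the row stand 104 to 136 mm apart across the bench (y), centre to centre.
Not all that is in view belongs to the job. What is shaped like the jar but yellow is not meant.

How it is judged (in metres and radians):
At the end, for the whole second after the job is handed in: Bottle in the middle recess, jar in the end recess nearer the rack, beaker in the other, each on the recess floor (within 15 mm of its centre in each tray axis, 3 mm in height); tin on the jar lid (15 mm off-centre at most, 4 mm in height); all upright within 0.1 rad and at rest (x of bottle in the frame of tray between -0.015 and 0.015 m and y of bottle in the frame of tray between -0.015 and 0.015 m and z of bottle in the frame of tray between 0.002 and 0.008 m and ((y of rack in the frame of tray above 0 m and x of jar in the frame of tray between -0.015 and 0.015 m and y of jar in the frame of tray between 0.09 and 0.12 m and z of jar in the frame of tray between 0.002 and 0.008 m and x of beaker in the frame of tray between -0.015 and 0.015 m and y of beaker in the frame of tray between -0.12 and -0.09 m and z of beaker in the frame of tray between 0.002 and 0.008 m) or (y of rack in the frame of tray below 0 m and x of jar in the frame of tray between -0.015 and 0.015 m and y of jar in the frame of tray between -0.12 and -0.09 m and z of jar in the frame of tray between 0.002 and 0.008 m and x of beaker in the frame of tray between -0.015 and 0.015 m and y of beaker in the frame of tray between 0.09 and 0.12 m and z of beaker in the frame of tray between 0.002 and 0.008 m)) and horizontal distance between tin and jar below 0.015 m and z of tin in the frame of jar between 0.051 and 0.059 m and linear speed of each of bottle, jar, beaker, tin below 0.02 m/s and angular speed of each of bottle, jar, beaker, tin below 0.3 rad/s and angle between each of bottle, jar, beaker, tin's own z axis and vertical below 0.1 rad); the robot touches nothing.
It fails at once if the small amber bottle, the tip box or the tape roll is pushed more than 25 mm or tipped over (distance of any of small_bottle, tip_box, tape from where it was at the start of the episode above 0.025 m or angle between any of small_bottle, tip_box, tape's own z axis and vertical above 0.5 rad).
It fails at once if the bottle, jar, beaker or tin is tipped by more than 0.5 rad (angle between any of bottle, jar, beaker, tin's own z axis and vertical above 0.5 rad).
It fails at once if the bottle, jar, beaker or tin is dropped: faster than 0.6 m/s while out of the fingers ((linear speed of bottle above 0.6 m/s and contact force between the fingers and bottle below 0.05 N) or (linear speed of jar above 0.6 m/s and contact force between the fingers and jar below 0.05 N) or (linear speed of beaker above 0.6 m/s and contact force between the fingers and beaker below 0.05 N) or (linear speed of tin above 0.6 m/s and contact force between the fingers and tin below 0.05 N)).
It also fails if it takes over 88 s, if anything falls off the work surface, if the arm or the gripper's body presses on something with over 40 N, if the wrist force passes 120 N, or if a joint passes its speed limit or range.

ROBOT

A 6-joint arm with a two-finger parallel gripper is mounted at the origin on the work surface. World frame = base frame: x ahead of the robot, y to its left, z up, the work surface at z = 0. Lengths are in mm, angles in rad, forces in N, time in s.
With the tool pointing down it reaches from about 350 to 975 mm from the base axis. Payload 7.1 kg.
Tool frame: the origin (TCP) lies midway between the tips of the shut fingers; the grasp point (between the pads) lies 19 mm behind it (ctrl.grip_depth is the distance from the TCP to the grasp point, in mm); z points along the fingers, y is the line along which they close (so a half turn about z gives the same grasp; the last joint's range is limited). The gripper opens to 88 mm and grips with 3 to 60 N. Pads are 20 mm wide; open, the fingers measure 115 mm over their backs; the gripper's body (75 mm by 178 mm) begins 61 mm behind the grasp point.
Start: joints at [1.212, 0.423, 1.63, -0, 1.089, -0.019], TCP at [208.279, 589.258, 222.675] pointing down, gripper open.
Joint ranges: [-3, 3], [-0.9, 2.11], [0.09, 2.58], [-1.31, 4.45], [0.11, 2.69], [-2.54, 2.54]. Speed limits (rad/s): [2.39, 2.39, 3.01, 3.14, 3.14, 3.14].

INTERFACE

Orientations are given as a rotation vector (axis times angle).
In Python, from workcell import get_obs, vision, ctrl gives the robot as it stands.
- The arm moves only by the tool step_arm, never from a script. Its argument "plan" is a list of rows, each a list of 7 numbers: the opening, from -1 (shut) to 1 (fully open), then the shift along the tool's x, y, z as a fraction of full scale, then the turn, a rotation vector about the tool's x, y, z as a fraction of full scale. In form: [[fingers, dx, dy, dz, wx, wy, wz], ...]. A call has 1 to 20 rows; each row shifts and turns the commanded pose from where the row before left it, along the tool's axes as they then stand; what a row does not reach is not made up. Full scale, the value 1, is 50 mm for a shift and 0.12 rad for a turn. A row lasts 1/8 s, in which the tool goes at most 62.5 mm and 10.7 degrees, less where a joint would pass 70% of its speed; a pose out of reach is approached as far as the arm can. A call with a number of a shift or a turn outside -1 to 1 is refused whole. A call with a gripper value outside its range is refused whole. The fingers move at their own pace and stop on an object; the grip force is fixed at half the most. Time passes only in rows, so rows that do not move let the fingers close. It gives the time, the measured TCP pose, the force, the opening and the grip force at its end, in the units of the state.
- get_obs(): the state, without advancing time (a new reading comes with each control period).
- vision.get_image(name): name is "scene" or "top" or "wrist"; returns a dict with "pixels" (400x640x3 uint8, red, green, blue), "depth" (400x640 float32, mm along the optical axis (not along the pixel's ray), 0 where there is no reading), "fx", "fy", "cx", "cy" (pixels), "T" (4x4, takes a point from camera to world coordinates); the wrist camera has in their place "T_tool_cam" (4x4, takes a point from camera to tool coordinates, whose origin is the TCP and whose axes are the flange's). Camera axes: x right, y down, z forward; pixel columns grow to the right and rows downward; lengths in mm; the calibration is good to about 2 mm. A picture is of the moment at which its call begins: read the wrist's pose just before it.
- ctrl.close_job(): hands the job in; it is judged then, once.
The state is a dict: "t": time; "qpos": joint angles; "qvel": joint speeds; "joint_torque": joint torques, N m; "ee_pos": TCP position; "orientation": TCP orientation; "ft_force": force on the tool from outside, world axes, zero at the start; "moment": the same for the moment, N m; "width": finger opening in mm; "grasp_force": force on a finger pad.
Only numpy, scipy, OpenCV 4.12 (cv2) and the standard library are available. Lean on these libraries where they do the work, as an engineer would, in place of code of your own. Each camera call takes 0.05 s, during which the arm holds its last target. There are 200 camera calls.

## Working session

There is one attempt and no reset: what is moved stays moved. The work goes in short steps, Python scripts to look and compute and a tool call to move; the robot and the scene stay as the last step left them, time stands still between calls to the robot, and variables do not carry over. Pictures are saved under pics/ and viewed, at most 14 in all, crops included, and the job is handed in when it is done.

Besides the shell and the picture viewer there is one more tool, called after "Call:" as a command line: name --pt "numbers of a row" for each row, then --argument value for the rest. step_arm: Moves the arm, as the interface text tells. Its arguments: {"type":"object","properties":{"plan":{"type":"array","items":{"type":"array","items":{"type":"number","minimum":-1,"maximum":1}}}},"required":["plan"]}

```bash
ls; mkdir -p pics; python3 - <<'E'
from workcell import get_obs, vision, ctrl
import cv2,pickle
o=get_obs();print({k:o[k] for k in('t','ee_pos','orientation','width','qpos')},ctrl.grip_depth)
for n in('top','scene'):
    i=vision.get_image(n);pickle.dump(i,open(f'{n}.pkl','wb'))
    cv2.imwrite(f'pics/{n}.png',i['pixels'][:,:,::-1]);print(i['T'],i['fx'],i['cx'])
E
```

```text
pics
{'t': 0.0, 'ee_pos': array([208.10002063, 588.76330873, 221.91344839]), 'orientation': array([-5.31160782e-01, -3.09607316e+00,  2.33866962e-03]), 'width': 87.94199343346072, 'qpos': array([ 1.21199044e+00,  4.23843829e-01,  1.63065535e+00,  1.69616901e-06,
        1.08860971e+00, -1.89957390e-02])} 18.700000000000003
[[ 9.71474785e-02 -9.72714273e-01  2.10687709e-01  2.56816073e+02]
 [-9.95268993e-01 -9.52465021e-02  1.91764441e-02 -1.40961054e+01]
 [ 1.41406650e-03 -2.11553888e-01 -9.77365312e-01  1.12821007e+03]
 [ 0.00000000e+00  0.00000000e+00  0.00000000e+00  1.00000000e+00]] 434.6935874439325 316.1511557714112
[[-7.15233660e-01  4.16403675e-01 -5.61292073e-01  1.17197060e+03]
 [ 6.98722369e-01  4.43391300e-01 -5.61418922e-01  6.78556780e+02]
 [ 1.50951196e-02 -7.93733037e-01 -6.08078945e-01  7.50080060e+02]
 [ 0.00000000e+00  0.00000000e+00  0.00000000e+00  1.00000000e+00]] 455.56659691803014 321.6217920967677
```

View pics/top.png

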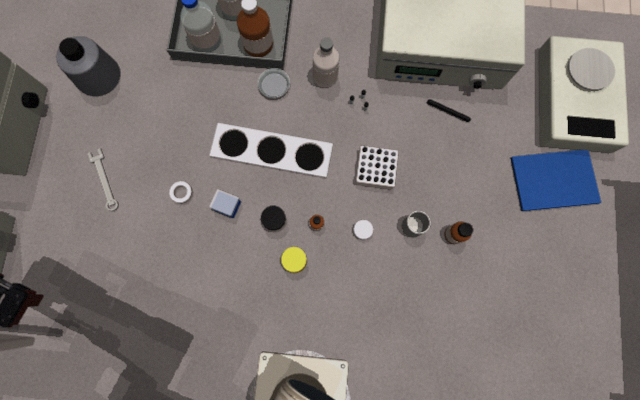

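View pics/scene.png

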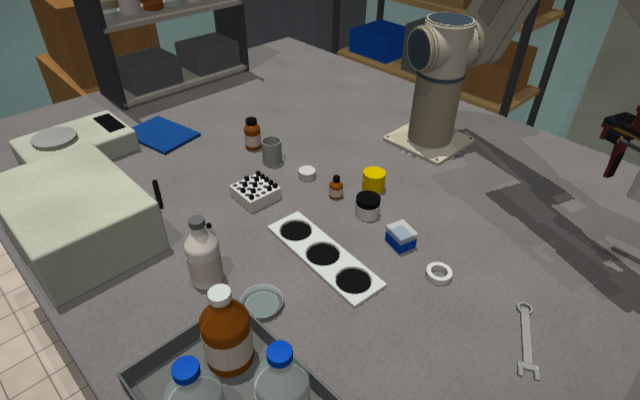

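The top view shows the row, left to right: tape (180,192), tip box (225,204), jar (273,218), small bottle (316,222), tin (363,230), beaker (417,224) and bottle (460,232). The yellow decoy is at (293,260). Recesses are at (233,143), (271,150) and (309,157), with the rack at (377,167). So the jar goes in the right recess and the beaker in the left.

```bash
cat > h.py <<'E'
import numpy as np,cv2
from scipy.spatial.transform import Rotation as R
def cloud(i,T=None):
    T=i['T'] if T is None else T
    v,u=np.mgrid[:400,:640];d=i['depth'].astype(float)
    P=np.stack([(u-i['cx'])/i['fx']*d,(v-i['cy'])/i['fy']*d,d],-1)
    return P@T[:3,:3].T+T[:3,3]
def fitcircle(p):
    A=np.c_[2*p,np.ones(len(p))];s=np.linalg.lstsq(A,(p**2).sum(1),rcond=None)[0]
    return s[0],s[1],np.sqrt(s[2]+s[0]**2+s[1]**2)
def ray(i,u,v,z,T=None):
    T=i['T'] if T is None else T
    d=T[:3,:3]@np.array([(u-i['cx'])/i['fx'],(v-i['cy'])/i['fy'],1]);t=T[:3,3]
    return (t+d*(z-t[2])/d[2])[:2]
E
python3 - <<'E'
import pickle
from h import *
i=pickle.load(open('top.pkl','rb'));C=cloud(i);px=i['pixels'].astype(int)
print('bench z',np.median(C[180:200,60:80,2]),np.median(C[180:200,480:500,2]))
for n,u,v,h,r in(('tape',180,192,18,17),('tipbox',225,204,48,17),('jar',273,218,55,18),('small',316,222,65,14),('tin',363,230,24,14),('beaker',417,224,75,17),('bottle',460,232,100,17),('rack',377,167,48,25)):
    B=C[v-r:v+r,u-r:u+r];m=abs(B[...,2]-h)<6
    m2=B[...,2]>8
    ys,xs=np.nonzero(m);p=B[m][:,:2]
    c,rad=cv2.minEnclosingCircle(p.astype(np.float32))
    print(n,m.sum(),'top',p.mean(0).round(1),'enc',np.round(c,1),round(rad,1),'ztop',B[m2][:,2].max().round(1) if m2.any() else None)
k=((px.max(-1)<45)*255).astype('uint8')
for u,v in((233,143),(271,150),(309,157)):
    B=k[v-22:v+22,u-22:u+22];n,l,s,c=cv2.connectedComponentsWithStats(B);j=1+np.argmax(s[1:,4])
    cu,cv_=c[j]+[u-22,v-22];print('recess',s[j,4],(cu,cv_),ray(i,cu,cv_,5).round(1))
E
```

```text
bench z 0.22192213347091183 0.45191127322402735
tape 247 top [486.9 364. ] enc [486.7 364.9] 29.6 ztop 1128.2
tipbox 491 top [464.3 240.1] enc [464.2 240.6] 38.4 ztop 1128.2
jar 477 top [436.3 110.5] enc [436.7 110.5] 31.1 ztop 1128.2
small 47 top [439.1   0.6] enc [439.4   0.9] 9.4 ztop 1128.2
tin 296 top [ 433.4 -119.7] enc [ 433.9 -120.5] 25.1 ztop 1128.2
beaker 112 top [ 455.8 -248.8] enc [ 456.6 -248.7] 28.9 ztop 1128.2
bottle 159 top [ 444.8 -355.8] enc [ 445.4 -356.1] 17.2 ztop 1128.2
rack 326 top [ 594.4 -141.3] enc [ 600.7 -141.7] 60.3 ztop 1128.2
recess 534 (np.float64(233.1573033707865), np.float64(142.99250936329588)) [637.2 248.4]
recess 535 (np.float64(270.9084112149533), np.float64(149.90654205607476)) [627.6 143.8]
recess 545 (np.float64(308.97614678899083), np.float64(156.75229357798165)) [618.4  39.1]
```

Call:
step_arm --pt "1 0 0 0 0 0 1" --pt "1 0 0 0 0 0 1" --pt "1 0 0 0 0 0 1" --pt "1 0 0 0 0 0 1" --pt "1 0 0 0 0 0 1" --pt "1 0 0 0 0 0 1" --pt "1 0 0 0 0 0 1" --pt "1 0 0 0 0 0 1" --pt "1 0 0 0 0 0 1" --pt "1 0 0 0 0 0 1" --pt "1 0 0 0 0 0 0.26" --pt "1 0 0 0 0 0 0"

```text
t: 1.6
ee_pos: [208.2, 589.1, 222.5]
orientation: [2.22, 2.223, -0.001]
ft_force: [-0.3, 0.6, -0.3]
width: 87.8
grasp_force: 0.0
```

Call:
step_arm --pt "1 -0.8 0.38 0 0 0 0" --pt "1 -0.8 0.38 0 0 0 0" --pt "1 -0.8 0.38 0 0 0 0" --pt "1 -0.8 0.38 0 0 0 0" --pt "1 -0.8 0.38 0 0 0 0" --pt "1 -0.8 0.38 0 0 0 0" --pt "1 -0.8 0.38 0 0 0 0" --pt "1 -0.8 0.38 0 0 0 0" --pt "1 -0.8 0.38 0 0 0 0" --pt "1 -0.8 0.38 0 0 0 0" --pt "1 -0.8 0.38 0 0 0 0" --pt "1 -0.8 0.38 0 0 0 0" --pt "1 0 0 0 0 0 0" --pt "1 0 0 0 0 0 0"

```text
t: 3.35
ee_pos: [436.0, 109.3, 222.6]
orientation: [-2.221, -2.221, 0.0]
ft_force: [0.1, -0.3, 0.3]
width: 88.0
grasp_force: 0.0
```

Call:
step_arm --pt "1 0.02 0.01 0.8 0 0 0" --pt "1 0 0 0.8 0 0 0" --pt "1 0 0 0.8 0 0 0" --pt "1 0 0 0.8 0 0 0" --pt "1 0 0 0.6 0 0 0" --pt "1 0 0 0.25 0 0 0" --pt "1 0 0 0 0 0 0" --pt "-1 0 0 0 0 0 0" --pt "-1 0 0 0 0 0 0" --pt "-1 0 0 0 0 0 0" --pt "-1 0 0 0 0 0 0" --pt "-1 0 0 0 0 0 0" --pt "-1 0 0 0 0 0 0"

```text
t: 4.97
ee_pos: [437.0, 110.3, 20.9]
orientation: [2.222, 2.221, 0.001]
ft_force: [-1.4, -0.5, 7.7]
width: 61.7
grasp_force: 30.0
```

Call:
step_arm --pt "-1 0 0 -0.3 0 0 0" --pt "-1 0 0 -0.7 0 0 0" --pt "-1 0 0 -0.7 0 0 0" --pt "-1 0 0 -0.3 0 0 0" --pt "-1 -0.18 0.45 0 0 0 0" --pt "-1 -0.25 0.64 0 0 0 0" --pt "-1 -0.25 0.64 0 0 0 0" --pt "-1 -0.25 0.64 0 0 0 0" --pt "-1 -0.25 0.64 0 0 0 0" --pt "-1 -0.25 0.62 0 0 0 0" --pt "-1 0 0 0.5 0 0 0" --pt "-1 0 0 0.6 0 0 0" --pt "-1 0 0 0.4 0 0 0" --pt "-1 0 0 0.2 0 0 0" --pt "-1 0 0 0.1 0 0 0" --pt "-1 0 0 0.06 0 0 0" --pt "-1 0 0 0 0 0 0" --pt "-1 0 0 0 0 0 0"

```text
t: 7.22
ee_pos: [618.6, 38.7, 27.8]
orientation: [2.221, 2.221, 0.001]
ft_force: [0.1, -0.9, -2.6]
width: 61.7
grasp_force: 30.0
```

Call:
step_arm --pt "-1 0 0 0.03 0 0 0" --pt "-1 0 0 0 0 0 0"

```text
t: 7.48
ee_pos: [618.5, 38.7, 25.9]
orientation: [2.221, 2.221, 0.001]
ft_force: [-0.0, 0.3, -1.1]
width: 62.1
grasp_force: 30.0
```

Call:
step_arm --pt "1 0 0 0 0 0 0" --pt "1 0 0 0 0 0 0" --pt "1 0 0 0 0 0 0" --pt "1 0 0 -0.4 0 0 0" --pt "1 0 0 -0.8 0 0 0" --pt "1 0 0 -0.8 0 0 0" --pt "1 0 0 -0.8 0 0 0" --pt "1 0 0 -0.8 0 0 0" --pt "1 -0.79 -0.35 0 0 0 0" --pt "1 -0.79 -0.35 0 0 0 0" --pt "1 -0.79 -0.35 0 0 0 0" --pt "1 -0.79 -0.35 0 0 0 0" --pt "1 -0.79 -0.35 0 0 0 0" --pt "1 -0.79 -0.35 0 0 0 0" --pt "1 -0.79 -0.35 0 0 0 0" --pt "1 -0.79 -0.35 0 0 0 0" --pt "1 -0.79 -0.34 0 0 0 0" --pt "1 -0.78 -0.33 0 0 0 0" --pt "1 0 0 0 0 0 0" --pt "1 0 0 0 0 0 0"

```text
t: 9.98
ee_pos: [444.6, -355.4, 206.5]
orientation: [2.222, 2.22, 0.001]
ft_force: [-0.8, 0.5, -1.0]
width: 87.9
grasp_force: 0.0
```

Now the bottle: down 175.

Call:
step_arm --pt "1 -0.01 0.01 0.5 0 0 0" --pt "1 0 0 0.8 0 0 0" --pt "1 0 0 0.8 0 0 0" --pt "1 0 0 0.8 0 0 0" --pt "1 0 0 0.4 0 0 0" --pt "1 0 0 0.2 0 0 0" --pt "1 0 0 0 0 0 0" --pt "-1 0 0 0 0 0 0" --pt "-1 0 0 0 0 0 0" --pt "-1 0 0 0 0 0 0" --pt "-1 0 0 0 0 0 0" --pt "-1 0 0 0 0 0 0" --pt "-1 0 0 0 0 0 0" --pt "-1 0 0 0 0 0 0"

```text
t: 11.72
ee_pos: [445.2, -356.4, 30.9]
orientation: [2.221, 2.221, -0.0]
ft_force: [-1.3, 0.3, 4.9]
width: 49.3
grasp_force: 30.0
```

Call:
step_arm --pt "-1 0 0 -0.4 0 0 0" --pt "-1 0 0 -0.7 0 0 0" --pt "-1 0 0 -0.7 0 0 0" --pt "-1 0 0 -0.7 0 0 0" --pt "-1 0 0 -0.3 0 0 0" --pt "-1 0.4 0.1 0 0 0 0" --pt "-1 0.7 0.2 0 0 0 0" --pt "-1 0.8 0.3 0 0 0 0" --pt "-1 0.8 0.3 0 0 0 0" --pt "-1 0.8 0.3 0 0 0 0" --pt "-1 0.8 0.3 0 0 0 0" --pt "-1 0.8 0.3 0 0 0 0" --pt "-1 0.8 0.3 0 0 0 0" --pt "-1 0.8 0.3 0 0 0 0" --pt "-1 0.8 0.3 0 0 0 0" --pt "-1 0.8 0.3 0 0 0 0" --pt "-1 0.8 0.3 0 0 0 0" --pt "-1 0.6 0.25 0 0 0 0" --pt "-1 0.3 0.1 0 0 0 0" --pt "-1 0 0 0 0 0 0"

```text
t: 14.22
ee_pos: [626.6, 144.5, 169.4]
orientation: [-2.219, -2.222, 0.003]
ft_force: [-0.3, -0.8, -2.0]
width: 49.5
grasp_force: 30.0
```

Call:
step_arm --pt "-1 -0.01 0.01 0.4 0 0 0" --pt "-1 0 0 0.7 0 0 0" --pt "-1 0 0 0.7 0 0 0" --pt "-1 0 0 0.4 0 0 0" --pt "-1 0 0 0.25 0 0 0" --pt "-1 0 0 0.13 0 0 0" --pt "-1 0 0 0.06 0 0 0" --pt "-1 0 0 0.03 0 0 0" --pt "-1 0 0 0 0 0 0" --pt "-1 0 0 0 0 0 0"

```text
t: 15.48
ee_pos: [628.5, 143.3, 37.7]
orientation: [2.221, 2.221, 0.001]
ft_force: [-0.5, -0.5, -2.2]
width: 49.2
grasp_force: 30.0
```

Call:
step_arm --pt "-1 0 0 0.03 0 0 0" --pt "-1 0 0 0 0 0 0" --pt "1 0 0 0 0 0 0" --pt "1 0 0 0 0 0 0" --pt "1 0 0 0 0 0 0" --pt "1 0 0 0 0 0 0" --pt "1 0 0 -0.4 0 0 0" --pt "1 0 0 -0.8 0 0 0" --pt "1 0 0 -0.8 0 0 0" --pt "1 0 0 -0.8 0 0 0" --pt "1 -0.8 -0.34 -0.6 0 0 0" --pt "1 -0.8 -0.34 0 0 0 0" --pt "1 -0.8 -0.34 0 0 0 0" --pt "1 -0.8 -0.34 0 0 0 0" --pt "1 -0.8 -0.34 0 0 0 0" --pt "1 -0.8 -0.34 0 0 0 0" --pt "1 -0.8 -0.34 0 0 0 0" --pt "1 -0.8 -0.34 0 0 0 0" --pt "1 -0.8 -0.34 0 0 0 0" --pt "1 -0.65 -0.38 0 0 0 0"

```text
t: 17.98
ee_pos: [455.8, -250.9, 207.2]
orientation: [2.221, 2.219, 0.001]
ft_force: [-0.2, -0.0, 0.5]
width: 87.7
grasp_force: 0.0
```

Call:
step_arm --pt "1 0 0 0 0 0 0" --pt "1 0 0 0 0 0 0"

```text
t: 18.23
ee_pos: [456.4, -249.1, 206.5]
orientation: [2.222, 2.22, 0.001]
ft_force: [-0.2, 0.3, -0.1]
width: 87.5
grasp_force: 0.0
```

Beaker: down 180 to TCP z ≈ 26.

Call:
step_arm --pt "1 0 0 0.5 0 0 0" --pt "1 0 0 0.8 0 0 0" --pt "1 0 0 0.8 0 0 0" --pt "1 0 0 0.8 0 0 0" --pt "1 0 0 0.5 0 0 0" --pt "1 0 0 0.2 0 0 0" --pt "1 0 0 0 0 0 0" --pt "-1 0 0 0 0 0 0" --pt "-1 0 0 0 0 0 0" --pt "-1 0 0 0 0 0 0" --pt "-1 0 0 0 0 0 0" --pt "-1 0 0 0 0 0 0" --pt "-1 0 0 0 0 0 0"

```text
t: 19.85
ee_pos: [456.5, -249.6, 26.3]
orientation: [2.221, 2.22, 0.0]
ft_force: [-1.2, 1.1, 5.9]
width: 58.3
grasp_force: 30.0
```

Call:
step_arm --pt "-1 0 0 -0.4 0 0 0" --pt "-1 0 0 -0.7 0 0 0" --pt "-1 0 0 -0.7 0 0 0" --pt "-1 0 0 -0.7 0 0 0" --pt "-1 0 0 -0.5 0 0 0" --pt "-1 0.4 0.1 0 0 0 0" --pt "-1 0.7 0.2 0 0 0 0" --pt "-1 0.8 0.3 0 0 0 0" --pt "-1 0.8 0.3 0 0 0 0" --pt "-1 0.8 0.3 0 0 0 0" --pt "-1 0.8 0.3 0 0 0 0" --pt "-1 0.8 0.3 0 0 0 0" --pt "-1 0.8 0.3 0 0 0 0" --pt "-1 0.8 0.3 0 0 0 0" --pt "-1 0.8 0.3 0 0 0 0" --pt "-1 0.8 0.3 0 0 0 0" --pt "-1 0.8 0.3 0 0 0 0" --pt "-1 0.55 0.22 0 0 0 0" --pt "-1 0.3 0.1 0 0 0 0" --pt "-1 0 0 0 0 0 0"

```text
t: 22.35
ee_pos: [636.9, 248.5, 175.2]
orientation: [-2.22, -2.222, 0.001]
ft_force: [-0.7, -0.2, -2.1]
width: 58.2
grasp_force: 30.0
```

Call:
step_arm --pt "-1 0 0 0.4 0 0 0" --pt "-1 0 0 0.7 0 0 0" --pt "-1 0 0 0.7 0 0 0" --pt "-1 0 0 0.5 0 0 0" --pt "-1 0 0 0.3 0 0 0" --pt "-1 0 0 0.15 0 0 0" --pt "-1 0 0 0.08 0 0 0" --pt "-1 0 0 0.03 0 0 0" --pt "-1 0 0 0 0 0 0" --pt "-1 0 0 0 0 0 0"

```text
t: 23.6
ee_pos: [637.5, 248.3, 33.3]
orientation: [2.221, 2.221, 0.001]
ft_force: [-0.0, -0.0, -1.7]
width: 58.3
grasp_force: 30.0
```

Target z ≈ 31.3; lower 2 mm, release, raise, and take a picture.

Call:
step_arm --pt "-1 0 0 0.03 0 0 0" --pt "-1 0 0 0.005 0 0 0" --pt "1 0 0 0 0 0 0" --pt "1 0 0 0 0 0 0" --pt "1 0 0 0 0 0 0" --pt "1 0 0 0 0 0 0" --pt "1 0 0 -0.4 0 0 0" --pt "1 0 0 -0.8 0 0 0" --pt "1 0 0 -0.8 0 0 0" --pt "1 0 0 -0.8 0 0 0" --pt "1 0 0 -0.7 0 0 0" --pt "1 -0.6 -0.8 0 0 0 0" --pt "1 -0.8 -0.8 0 0 0 0" --pt "1 -0.8 -0.8 0 0 0 0" --pt "1 -0.8 -0.8 0 0 0 0" --pt "1 -0.8 -0.8 0 0 0 0" --pt "1 -0.8 0 0 0 0 0" --pt "1 -0.8 0 0 0 0 0" --pt "1 -0.8 0 0 0 0 0" --pt "1 -0.8 0 0 0 0 0"

```text
t: 26.1
ee_pos: [437.4, -103.2, 207.4]
orientation: [2.22, 2.22, 0.002]
ft_force: [-0.1, -0.0, -0.3]
width: 87.3
grasp_force: 0.0
```

Call:
step_arm --pt "1 -0.4 -0.07 0 0 0 0" --pt "1 0 0 0 0 0 0" --pt "1 0 0 0 0 0 0"

```text
t: 26.48
ee_pos: [433.8, -121.4, 206.6]
orientation: [2.221, 2.221, 0.001]
ft_force: [0.4, 0.4, -0.4]
width: 87.8
grasp_force: 0.0
```

```bash
python3 - <<'E'
from workcell import get_obs, vision
from h import *
import pickle
i=vision.get_image('top');pickle.dump(i,open('top2.pkl','wb'))
cv2.imwrite('pics/top2.png',cv2.resize(i['pixels'][80:280,150:490,::-1],None,fx=2.2,fy=2.2,interpolation=cv2.INTER_CUBIC))
C=cloud(i).reshape(-1,3)
for n,x,y,h,r in(('jar',618,39,60,45),('bottle',628,144,105,30),('beaker',637,248,80,40)):
    p=C[(abs(C[:,2]-h)<6)&(np.hypot(C[:,0]-x,C[:,1]-y)<r)]
    c,rad=cv2.minEnclosingCircle(p[:,:2].astype(np.float32));print(n,len(p),p.mean(0).round(1),np.round(c,1),round(rad,1))
E
```

```text
jar 435 [618.4  39.1  60.3] [618.9  39.1] 31.0
bottle 142 [628.  141.5 104.8] [628.7 141.6] 16.9
beaker 109 [638.9 247.   79.2] [638.1 248.2] 29.1
```

All three stand within 3 mm. Next the tin, at TCP z ≈ 4.

Call:
step_arm --pt "1 0.02 0 0.5 0 0 0" --pt "1 0 0 0.8 0 0 0" --pt "1 0 0 0.8 0 0 0" --pt "1 0 0 0.8 0 0 0" --pt "1 0 0 0.6 0 0 0" --pt "1 0 0 0.3 0 0 0" --pt "1 0 0 0.15 0 0 0" --pt "1 0 0 0.08 0 0 0" --pt "1 0 0 0 0 0 0" --pt "1 0 0 0 0 0 0"

```text
t: 27.78
ee_pos: [434.1, -121.0, 5.1]
orientation: [2.221, 2.22, 0.001]
ft_force: [-0.7, -0.2, 0.4]
width: 88.0
grasp_force: 0.0
```

Call:
step_arm --pt "-1 0 0 0 0 0 0" --pt "-1 0 0 0 0 0 0" --pt "-1 0 0 0 0 0 0" --pt "-1 0 0 0 0 0 0" --pt "-1 0 0 0 0 0 0" --pt "-1 0 0 0 0 0 0" --pt "-1 0 0 0 0 0 0"

```text
t: 28.65
ee_pos: [433.6, -120.8, 4.4]
orientation: [2.222, 2.221, -0.0]
ft_force: [-0.1, -1.1, 0.8]
width: 49.8
grasp_force: 30.0
```

Call:
step_arm --pt "-1 0 0 -0.3 0 0 0" --pt "-1 0 0 -0.7 0 0 0" --pt "-1 0 0 -0.7 0 0 0" --pt "-1 0 0 -0.7 0 0 0" --pt "-1 0.29 0.3 0 0 0 0" --pt "-1 0.5 0.6 0 0 0 0" --pt "-1 0.5 0.6 0 0 0 0" --pt "-1 0.5 0.6 0 0 0 0" --pt "-1 0.5 0.6 0 0 0 0" --pt "-1 0.5 0.6 0 0 0 0" --pt "-1 0.4 0.4 0 0 0 0" --pt "-1 0 0 0 0 0 0" --pt "-1 0 0 0.3 0 0 0" --pt "-1 0 0 0.4 0 0 0" --pt "-1 0 0 0.25 0 0 0" --pt "-1 0 0 0.1 0 0 0" --pt "-1 0 0 0.05 0 0 0" --pt "-1 0 0 0 0 0 0" --pt "-1 0 0 0 0 0 0"

```text
t: 31.02
ee_pos: [619.0, 38.7, 69.9]
orientation: [2.221, 2.221, 0.001]
ft_force: [-0.4, 0.0, -0.5]
width: 49.3
grasp_force: 30.0
```

Target z ≈ 64.5, so about 5 mm more; approach carefully.

Call:
step_arm --pt "-1 0 0 0.05 0 0 0" --pt "-1 0 0 0.03 0 0 0" --pt "-1 0 0 0 0 0 0" --pt "-1 0 0 0 0 0 0"

```text
t: 31.52
ee_pos: [618.7, 38.7, 65.4]
orientation: [2.222, 2.221, 0.0]
ft_force: [0.4, 0.4, -0.6]
width: 49.4
grasp_force: 30.0
```

Call:
step_arm --pt "-1 0 0 0.02 0 0 0" --pt "-1 0 0 0 0 0 0" --pt "-1 0 0 0 0 0 0"

```text
t: 31.9
ee_pos: [618.8, 38.7, 64.5]
orientation: [2.221, 2.221, 0.0]
ft_force: [-0.0, -0.2, 0.1]
width: 49.2
grasp_force: 30.0
```

Release, rise, and back off to look.

Call:
step_arm --pt "1 0 0 0 0 0 0" --pt "1 0 0 0 0 0 0" --pt "1 0 0 0 0 0 0" --pt "1 0 0 0 0 0 0" --pt "1 0 0 -0.3 0 0 0" --pt "1 0 0 -0.7 0 0 0" --pt "1 0 0 -0.8 0 0 0" --pt "1 0 0 -0.8 0 0 0" --pt "1 -0.8 -0.8 0 0 0 0" --pt "1 -0.8 -0.8 0 0 0 0" --pt "1 -0.8 -0.8 0 0 0 0" --pt "1 -0.8 -0.8 0 0 0 0" --pt "1 -0.8 0 0 0 0 0" --pt "1 0 0 0 0 0 0" --pt "1 0 0 0 0 0 0"

```text
t: 33.78
ee_pos: [458.8, -161.1, 195.0]
orientation: [2.222, 2.22, 0.001]
ft_force: [-0.7, -0.0, 0.7]
width: 87.5
grasp_force: 0.0
```

```bash
python3 - <<'E'
from workcell import get_obs, vision
from h import *
a=vision.get_image('scene')['pixels'][:,:,::-1]
i=vision.get_image('top');b=i['pixels'][:,:,::-1]
cv2.imwrite('pics/end.png',np.hstack([cv2.resize(a[150:350,180:480],(390,260)),cv2.resize(b[100:300,150:450],(390,260))]))
C=cloud(i).reshape(-1,3)
for n,x,y,h,r in(('tin',618,39,84,45),('bottle',628,144,105,30),('beaker',637,248,80,40),('tape',487,364,18,40),('tip',464,240,48,45),('small',439,1,65,20)):
    p=C[(abs(C[:,2]-h)<6)&(np.hypot(C[:,0]-x,C[:,1]-y)<r)]
    if len(p):print(n,len(p),p.mean(0).round(1),np.round(cv2.minEnclosingCircle(p[:,:2].astype(np.float32))[0],1))
E
```

```text
tin 300 [618.7  38.8  84. ] [619.1  39.4]
bottle 140 [628.1 141.4 105. ] [629.7 141.3]
beaker 115 [637.9 246.9  78.8] [638.3 247.9]
tape 243 [486.9 364.9  17.7] [488.2 364.4]
tip 496 [464.3 239.9  48. ] [464.8 240.7]
small 47 [439.2   0.8  64.7] [439.8   0.8]
```

View pics/end.png

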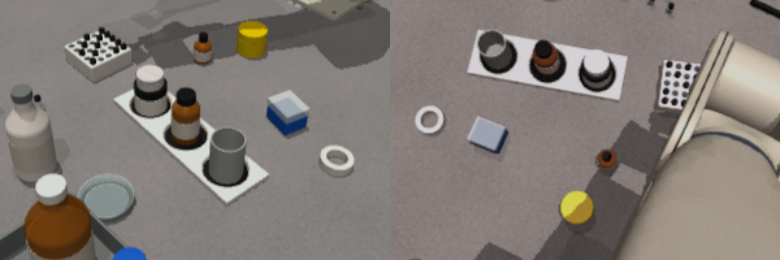

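The picture shows the jar with the tin on its lid in the rack-side recess (150,90 left panel), the bottle in the middle (185,115) and the beaker in the other end recess (227,155). All are upright, and the bystanders have not moved.

```bash
python3 -c "
from workcell import ctrl
print(ctrl.close_job())"
```

```text
the job is handed in; nothing more can be done
None
```

The job is handed in: bottle, jar and beaker stand in their recesses and the tin sits on the jar lid, all measured within about 3 mm of target, with the bystanders unmoved, at about 34 s of the 88 s; the verdict was not shown.

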